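Load the kiln shelf in reverse order

TASK

Move the four glazed vases from the wooden drying rack to the white kiln shelf, one centred upright on each grey setting plate, with their order reversed: the vase at the left end of the drying rack goes to the right end of the kiln shelf, and so on along the row. Keep every vase upright and set it down rather than dropping it; finish with all four standing still and let go.

Things in the scene. Friction and masses are not known exactly. Their poses are not given: they have to be found in the camera images.
- drying_rack: Fixed drying rack: brown wooden plank 400 mm long (its y) x 120 mm (x -80 to +40) on dark runners, top 40 mm above the table. Origin on the table under the middle of the row; x away from the robot, y to the robot's left (within 7 degrees), z up. Four marked circles at x 0, y +117, +39, -39, -117 mm, a vase on each at the start. A clay cone plaque, 46 mm high, stands on it at y -180 mm.
- kiln_shelf: Fixed kiln shelf: white slab, size, origin and axes as the drying rack, its own heading. Four grey round setting plates, 64 mm across, tops 45 mm above the table, each with a lighter 44 mm disc in its middle for the vase's foot, at x 0, y +117, +39, -39, -117 mm. A clay post, 45 mm high, stands on it at y +180 mm. Either rack may be the nearer; the other is about 200 mm farther.
- vase_blue: Loose glazed bud vase, cobalt blue, barrel-shaped belly 58 mm across, 104 mm high, 0.15 to 0.3 kg, round about its z. Flat foot 44 mm across; straight neck 30 mm across from 68 to 104 mm above the foot (grip here), pale rim, dark mouth. Origin at the centre of the foot's underside, z up. Starts on one of the drying rack's places, underside 40 mm above the table; neighbours 78 mm apart.
- vase_green: Loose glazed bud vase, leaf green, belly widening upward to 60 mm, 104 mm high, 0.15 to 0.3 kg, round about its z. Flat foot 44 mm across; straight neck 30 mm across from 68 to 104 mm above the foot (grip here), pale rim, dark mouth. Origin at the centre of the foot's underside, z up. Starts on one of the drying rack's places, underside 40 mm above the table; neighbours 78 mm apart.
- vase_red: Loose glazed bud vase, brick red, low round belly 60 mm across, 104 mm high, 0.15 to 0.3 kg, round about its z. Flat foot 44 mm across; straight neck 30 mm across from 68 to 104 mm above the foot (grip here), pale rim, dark mouth. Origin at the centre of the foot's underside, z up. Starts on one of the drying rack's places, underside 40 mm above the table; neighbours 78 mm apart.
- vase_yellow: Loose glazed bud vase, mustard yellow, straight belly 52 mm across, 104 mm high, 0.15 to 0.3 kg, round about its z. Flat foot 44 mm across; straight neck 30 mm across from 68 to 104 mm above the foot (grip here), pale rim, dark mouth. Origin at the centre of the foot's underside, z up. Starts on one of the drying rack's places, underside 40 mm above the table; neighbours 78 mm apart.
- tile_blue: Square glaze tile, cobalt blue like its vase, 34 x 34 x 5 mm, fixed flat on the drying rack 58 mm to the robot's side (-x of the rack) of the place where the blue vase starts; it stays there and so records the order of the row. Origin at the centre of its underside, z up.
- tile_green: Square glaze tile, leaf green like its vase, 34 x 34 x 5 mm, fixed flat on the drying rack 58 mm to the robot's side (-x of the rack) of the place where the green vase starts; it stays there and so records the order of the row. Origin at the centre of its underside, z up.
- tile_red: Square glaze tile, brick red like its vase, 34 x 34 x 5 mm, fixed flat on the drying rack 58 mm to the robot's side (-x of the rack) of the place where the red vase starts; it stays there and so records the order of the row. Origin at the centre of its underside, z up.
- tile_yellow: Square glaze tile, mustard yellow like its vase, 34 x 34 x 5 mm, fixed flat on the drying rack 58 mm to the robot's side (-x of the rack) of the place where the yellow vase starts; it stays there and so records the order of the row. Origin at the centre of its underside, z up.
There are look-alikes about, which are no part of the job. Of the things that look like the vase_yellow, the middle-sized one is meant.

How it is judged:
At the end, for the whole second after the job is handed in: Each vase stands upright (within 6 degrees), let go and at rest on the kiln shelf, underside within 4 mm of plate-top level, centre within 12 mm (along and across the shelf) of the plate at the mirrored place: from y +117, +39, -39, -117 mm on the rack to -117, -39, +39, +117 mm on the shelf (((y of tile_blue in the frame of drying_rack between 0.097 and 0.137 m and y of vase_blue in the frame of kiln_shelf between -0.129 and -0.105 m) or (y of tile_blue in the frame of drying_rack between 0.019 and 0.059 m and y of vase_blue in the frame of kiln_shelf between -0.051 and -0.027 m) or (y of tile_blue in the frame of drying_rack between -0.059 and -0.019 m and y of vase_blue in the frame of kiln_shelf between 0.027 and 0.051 m) or (y of tile_blue in the frame of drying_rack between -0.137 and -0.097 m and y of vase_blue in the frame of kiln_shelf between 0.105 and 0.129 m)) and x of vase_blue in the frame of kiln_shelf between -0.012 and 0.012 m and z of vase_blue in the frame of kiln_shelf between 0.041 and 0.049 m and angle between each of vase_blue, vase_green, vase_red, vase_yellow's own z axis and vertical below 0.1 rad and linear speed of each of vase_blue, vase_green, vase_red, vase_yellow below 0.02 m/s and angular speed of each of vase_blue, vase_green, vase_red, vase_yellow below 0.2 rad/s and ((y of tile_green in the frame of drying_rack between 0.097 and 0.137 m and y of vase_green in the frame of kiln_shelf between -0.129 and -0.105 m) or (y of tile_green in the frame of drying_rack between 0.019 and 0.059 m and y of vase_green in the frame of kiln_shelf between -0.051 and -0.027 m) or (y of tile_green in the frame of drying_rack between -0.059 and -0.019 m and y of vase_green in the frame of kiln_shelf between 0.027 and 0.051 m) or (y of tile_green in the frame of drying_rack between -0.137 and -0.097 m and y of vase_green in the frame of kiln_shelf between 0.105 and 0.129 m)) and x of vase_green in the frame of kiln_shelf between -0.012 and 0.012 m and z of vase_green in the frame of kiln_shelf between 0.041 and 0.049 m and ((y of tile_red in the frame of drying_rack between 0.097 and 0.137 m and y of vase_red in the frame of kiln_shelf between -0.129 and -0.105 m) or (y of tile_red in the frame of drying_rack between 0.019 and 0.059 m and y of vase_red in the frame of kiln_shelf between -0.051 and -0.027 m) or (y of tile_red in the frame of drying_rack between -0.059 and -0.019 m and y of vase_red in the frame of kiln_shelf between 0.027 and 0.051 m) or (y of tile_red in the frame of drying_rack between -0.137 and -0.097 m and y of vase_red in the frame of kiln_shelf between 0.105 and 0.129 m)) and x of vase_red in the frame of kiln_shelf between -0.012 and 0.012 m and z of vase_red in the frame of kiln_shelf between 0.041 and 0.049 m and ((y of tile_yellow in the frame of drying_rack between 0.097 and 0.137 m and y of vase_yellow in the frame of kiln_shelf between -0.129 and -0.105 m) or (y of tile_yellow in the frame of drying_rack between 0.019 and 0.059 m and y of vase_yellow in the frame of kiln_shelf between -0.051 and -0.027 m) or (y of tile_yellow in the frame of drying_rack between -0.059 and -0.019 m and y of vase_yellow in the frame of kiln_shelf between 0.027 and 0.051 m) or (y of tile_yellow in the frame of drying_rack between -0.137 and -0.097 m and y of vase_yellow in the frame of kiln_shelf between 0.105 and 0.129 m)) and x of vase_yellow in the frame of kiln_shelf between -0.012 and 0.012 m and z of vase_yellow in the frame of kiln_shelf between 0.041 and 0.049 m); the robot touches nothing.
It fails at once if a vase is tipped by more than 30 degrees (angle between any of vase_blue, vase_green, vase_red, vase_yellow's own z axis and vertical above 0.52 rad).
It fails at once if a vase is dropped (falls free by more than about 20 mm) ((contact force between the fingers and vase_blue below 0.01 N and linear speed of vase_blue above 0.65 m/s) or (contact force between the fingers and vase_green below 0.01 N and linear speed of vase_green above 0.65 m/s) or (contact force between the fingers and vase_red below 0.01 N and linear speed of vase_red above 0.65 m/s) or (contact force between the fingers and vase_yellow below 0.01 N and linear speed of vase_yellow above 0.65 m/s)).
It also fails if it takes over 90 s, if anything falls off the work surface, if the arm or the gripper's body presses on something with over 40 N, if the wrist force passes 120 N, or if a joint passes its speed limit or range.

ROBOT

A 6-joint arm with a two-finger parallel gripper is mounted at the origin on the work surface. World frame = base frame: x ahead of the robot, y to its left, z up, the work surface at z = 0. Lengths are in m, angles in rad, forces in N, time in s.
With the tool pointing down it reaches from about 0.425 to 0.95 m from the base axis. Payload 3.5 kg.
Tool frame: the origin (TCP) lies on the centre line of the jaws, within the pads' length; the fingertips stand 17 mm ahead of it and the grasp point (between the pads) lies 2 mm behind it; z points along the fingers, y is the line along which they close (so a half turn about z gives the same grasp; the last joint's range is limited). The gripper opens to 85 mm and grips with 20 to 120 N. Pads are 22 mm wide; open, the fingers measure 114 mm over their backs; the gripper's body (76 mm by 85 mm) begins 54 mm behind the grasp point. The pads swing forward as they close: fully open they stand 13 mm farther back than shut.
Start: joints at [-1.394, 0.286, 1.577, -0, 1.279, -0.15], TCP at [0.217, -0.639, 0.248] pointing down, gripper open.
Joint ranges: [-2.77, 2.77], [-0.9, 2.22], [0.21, 2.48], [-1.53, 4.67], [0.24, 2.81], [-2.84, 2.84]. Speed limits (rad/s): [2.79, 2.79, 3.14, 3.14, 3.14, 3.14].

INTERFACE

Orientations are given as a unit quaternion [x, y, z, w].
In Python, from plant import ctrl gives the robot as it stands. The module is installed in compiled form; this text tells all that it offers.
- The arm moves only by the tool drive_tool, never from a script. Its argument "moves" is a list of rows, each a list of 3 entries, a list of its own where there are three numbers: the turn, a rotation vector about the tool's x, y, z in rad, then the shift along the tool's x, y, z in m, then the finger opening in m, from 0 to 0.0854. A call has 1 to 5 rows; each row shifts and turns the commanded pose from where the row before left it, along the tool's axes as they then stand; what a row does not reach is not made up. A row lasts 1/8 s, in which the tool goes at most 62.5 mm and 10.7 degrees, less where a joint would pass 70% of its speed; a pose out of reach is approached as far as the arm can. A call with a gripper value outside its range is refused whole. The fingers move at their own pace and stop on an object; "grip_force" is the grip in N (left out, the last holds). Time passes only in rows, so rows that do not move let the fingers close. It gives the time, the measured TCP pose, the force, the opening and the grip force at its end, in the units of the state.
- ctrl.get_state(): the state, without advancing time (a new reading comes with each control period).
- ctrl.read_camera(name): name is "side" or "top"; returns a dict with "image" (480x640x3 uint8, red, green, blue), "fx", "fy", "cx", "cy" (pixels), "R" (3x3) and "t" (3): a world point X has camera coordinates R X + t. Camera axes: x right, y down, z forward; pixel columns grow to the right and rows downward; lengths in m; the calibration is good to about 2 mm. A picture is of the moment at which its call begins. There is no depth.
- ctrl.sign_off(): hands the job in; it is judged then, once.
The state is a dict: "time": time; "qpos": joint angles; "dq": joint speeds; "joint_efforts": joint torques, N m; "eef_pos": TCP position; "tcp_rot": TCP orientation; "contact_force": force on the tool from outside, world axes, zero at the start; "wrist_torque": the same for the moment, N m; "opening": opening from 0.0 (shut) to 1.0 (fully open); "finger_force": force on a finger pad.
Only numpy, scipy, OpenCV 4.12 (cv2) and the standard library are available. Lean on these libraries where they do the work, as an engineer would, in place of code of your own. Each camera call takes 0.05 s, during which the arm holds its last target. There are 200 camera calls.

## Working session

There is one attempt and no reset: what is moved stays moved. The work goes in short steps, Python scripts to look and compute and a tool call to move; the robot and the scene stay as the last step left them, time stands still between calls to the robot, and variables do not carry over. Pictures are saved under pics/ and viewed, at most 14 in all, crops included, and the job is handed in when it is done.

Besides the shell and the picture viewer there is one more tool, called after ">>>" by a JSON object that holds its "method" and its "body". drive_tool: Moves the arm, as the interface text tells. Its arguments: {"type":"object","properties":{"moves":{"type":"array","items":{"type":"array"}},"grip_force":{"type":"number"}},"required":["moves"]}

```bash
mkdir -p pics
python3 - <<'E'
from plant import ctrl
import cv2,pickle
for n in("top","side"):
    c=ctrl.read_camera(n);pickle.dump(c,open(n+'.pkl','wb'));cv2.imwrite(f'pics/{n}0.png',c['image'][:,:,::-1])
    print(n,c['fx'],c['fy'],c['cx'],c['cy'],(-c['R'].T@c['t']).round(3),c['R'].round(3).tolist())
s=ctrl.get_state();print(s)
E
```

```text
top 491.59021109862675 491.59021109862675 319.29964503893285 246.74133320850297 [ 0.414 -0.088  0.88 ] [[-0.02, -1.0, 0.009], [-0.999, 0.019, -0.037], [0.037, -0.01, -0.999]]
side 543.4505325890062 543.4505325890062 322.1548095515423 244.00354613947715 [ 0.045 -0.784  0.676] [[0.839, -0.544, -0.024], [-0.347, -0.5, -0.793], [0.42, 0.674, -0.608]]
{'time': 0.1, 'qpos': array([-1.39401357e+00,  2.87099519e-01,  1.57803824e+00,  1.82557587e-05,
        1.27860276e+00, -1.49997191e-01]), 'dq': array([-1.06883711e-03, -2.30154963e-03, -2.64483469e-03,  8.88766365e-05,
       -6.78461036e-05,  3.38117273e-04]), 'joint_efforts': array([ 1.21119014e-03, -4.07291865e+01, -2.93697596e+01, -1.19736633e-04,
        3.41258099e-03, -1.18185994e-05]), 'eef_pos': array([ 0.21660567, -0.63871012,  0.24706636]), 'tcp_rot': array([ 9.86681388e-01,  1.62661260e-01, -5.64510905e-06, -1.07395110e-03]), 'contact_force': array([ 1.11626389, -0.43467036, -0.47730152]), 'wrist_torque': array([ 0.01247621, -0.00519117,  0.07000046]), 'finger_force': 0.0, 'opening': 1.0000973112250444}
```

View pics/top0.png

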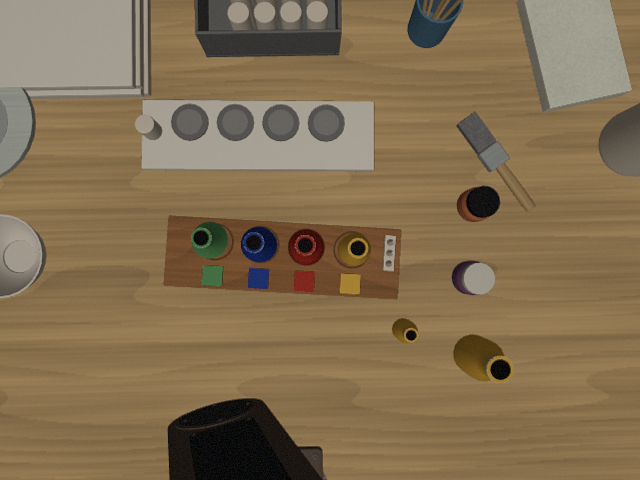

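View pics/side0.png

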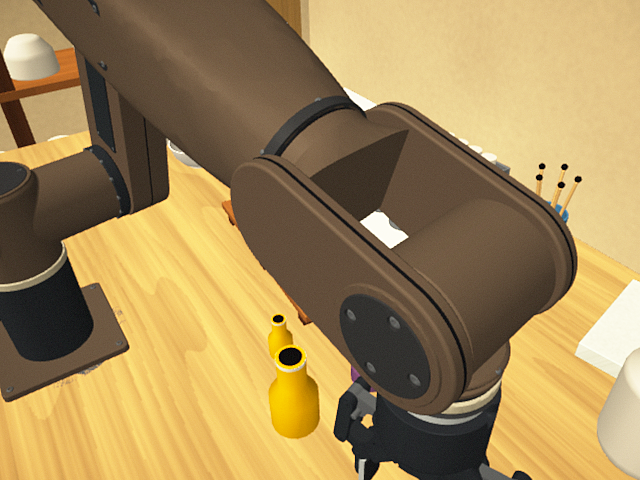

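The top view shows the rack with rims at green (202,238), blue (256,243), red (305,245) and yellow (357,248). The plates are at (190,122), (235,122), (281,123) and (326,123). There are three yellow candidates: small (405,332), large (485,360), and middle-sized (353,249). The middle-sized one is the one meant, since it stands on the rack behind its tile. The side view is mostly blocked by the arm. I'll confirm in an enlarged crop.

```bash
cat > h.py <<'E'
import numpy as np
def pix2w(c,u,v,z):
    d=c['R'].T@np.array([(u-c['cx'])/c['fx'],(v-c['cy'])/c['fy'],1]);o=-c['R'].T@c['t']
    return o+d*(z-o[2])/d[2]
def w2pix(c,X):
    p=c['R']@X+c['t'];return np.array([c['cx']+c['fx']*p[0]/p[2],c['cy']+c['fy']*p[1]/p[2]])
E
python3 - <<'E'
import pickle,cv2
c=pickle.load(open('top.pkl','rb'));im=c['image'][:,:,::-1]
cr=im[95:305,135:415];cr=cv2.resize(cr,None,fx=2.8,fy=2.8,interpolation=cv2.INTER_CUBIC);cv2.imwrite('pics/crop1.png',cr)
E
```

```text
(no output)
```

View pics/crop1.png

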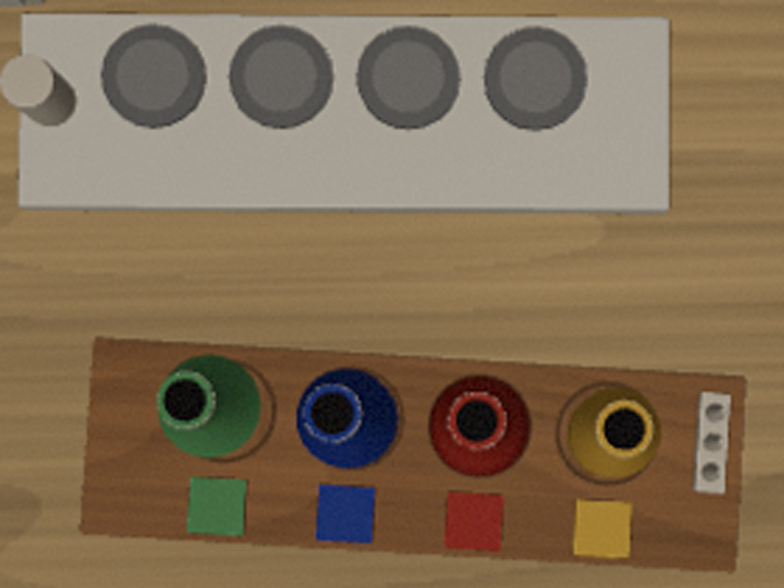

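The crop confirms the order from left to right: green, blue, red, yellow. The crop pixels are:
- **Rims:** (187,401), (331,414), (477,421), (625,430)
- **Plates:** (154,76), (281,77), (408,77.5), (535,78.5)

The middle-sized yellow on the rack, at crop (612,433), is the one meant.

Run:
```python
import pickle,numpy as np
from h import *
c=pickle.load(open('top.pkl','rb'))
def f(L,z): return np.array([pix2w(c,135+(u+.5)/2.8-.5,95+(v+.5)/2.8-.5,z) for u,v in L])
V=f([(187,401),(331,414),(477,421),(625,430)],.144)
P=f([(154,76),(281,77),(408,77.5),(535,78.5)],.045)
T=f([(217,506),(346,513),(474,521),(602,528)],.045)
ys=np.array([.117,.039,-.039,-.117])
def fit(P,xo):
    L=np.c_[np.full(4,xo),ys];A=L-L.mean(0);B=P[:,:2]-P[:,:2].mean(0)
    a=np.arctan2((A[:,0]*B[:,1]-A[:,1]*B[:,0]).sum(),(A*B).sum());R=np.array([[np.cos(a),-np.sin(a)],[np.sin(a),np.cos(a)]])
    o=P[:,:2].mean(0)-R@L.mean(0);return a,o,(o+L@R.T)
for n,X,xo in(("vases",V,0),("tiles",T,-.058),("plates",P,0)):
    a,o,F=fit(X,xo);print(n,X.round(4).tolist(),'a',a.round(4),'o',o.round(4));print(' fit',F.round(4).tolist())
    if n=="tiles":print(' places',(F+.058*np.array([np.cos(a),np.sin(a)])).round(4).tolist())
```

```text
vases [[0.4582, 0.0804, 0.144], [0.4498, 0.0037, 0.144], [0.4445, -0.0742, 0.144], [0.4382, -0.1533, 0.144]] a -0.0838 o [ 0.4477 -0.0359]
 fit [[0.4575, 0.0807], [0.4509, 0.003], [0.4444, -0.0747], [0.4379, -0.1524]]
tiles [[0.4003, 0.0857, 0.045], [0.3945, 0.0079, 0.045], [0.3881, -0.0694, 0.045], [0.3823, -0.1468, 0.045]] a -0.0776 o [ 0.4491 -0.0351]
 fit [[0.4003, 0.086], [0.3943, 0.0082], [0.3883, -0.0695], [0.3822, -0.1473]]
 places [[0.4582, 0.0815], [0.4521, 0.0037], [0.4461, -0.074], [0.44, -0.1518]]
plates [[0.6634, 0.121, 0.045], [0.6614, 0.0436, 0.045], [0.6598, -0.034, 0.045], [0.6578, -0.1118, 0.045]] a -0.0235 o [0.6606 0.0047]
 fit [[0.6633, 0.1217], [0.6615, 0.0437], [0.6597, -0.0343], [0.6579, -0.1123]]
```

>>> {"method": "drive_tool", "body": {"moves": [[[0, 0, -0.18], [0, 0, -0.01], 0.085], [[0, 0, -0.18], [0, 0, -0.01], 0.085], [[0, 0, -0.18], [0, 0, -0.01], 0.085], [[0, 0, -0.18], [0, 0, -0.01], 0.085], [[0, 0, -0.18], [0, 0, -0.01], 0.085]], "grip_force": 40}}

```text
time: 0.72
eef_pos: [0.2167, -0.6389, 0.2978]
tcp_rot: [0.816, 0.578, 0.0, -0.001]
contact_force: [0.3, -0.7, 0.1]
opening: 0.998
finger_force: 0.0
```

>>> {"method": "drive_tool", "body": {"moves": [[[0, 0, -0.18], [0, 0, 0], 0.085], [[0, 0, -0.164], [0, 0, 0], 0.085], [[0, 0, 0], [0, 0, 0], 0.085]]}}

```text
time: 1.1
eef_pos: [0.2167, -0.639, 0.2976]
tcp_rot: [0.708, 0.706, 0.0, -0.001]
contact_force: [-0.4, -0.7, -0.2]
opening: 0.997
finger_force: 0.0
```

>>> {"method": "drive_tool", "body": {"moves": [[[0, 0, 0], [0.049, 0.022, 0], 0.085], [[0, 0, 0], [0.049, 0.022, 0], 0.085], [[0, 0, 0], [0.049, 0.022, 0], 0.085], [[0, 0, 0], [0.049, 0.022, 0], 0.085], [[0, 0, 0], [0.049, 0.022, 0], 0.085]]}}

```text
time: 1.72
eef_pos: [0.3271, -0.3925, 0.2981]
tcp_rot: [0.708, 0.706, 0.0, -0.0]
contact_force: [0.2, 0.3, 0.9]
opening: 0.997
finger_force: 0.0
```

>>> {"method": "drive_tool", "body": {"moves": [[[0, 0, 0], [0.049, 0.022, 0.01], 0.085], [[0, 0, 0], [0.049, 0.022, 0.02], 0.085], [[0, 0, 0], [0.049, 0.022, 0.03], 0.085], [[0, 0, 0], [0.049, 0.022, 0.03], 0.085], [[0, 0, 0], [0.045, 0.024, 0.01], 0.085]]}}

```text
time: 2.35
eef_pos: [0.4379, -0.1508, 0.196]
tcp_rot: [0.708, 0.706, -0.0, -0.002]
contact_force: [-1.1, 0.3, -0.5]
opening: 0.996
finger_force: 0.0
```

>>> {"method": "drive_tool", "body": {"moves": [[[0, 0, 0], [0, 0, 0], 0.085], [[0, 0, 0], [0, 0, 0], 0.085]]}}

```text
time: 2.6
eef_pos: [0.4388, -0.1534, 0.1985]
tcp_rot: [0.707, 0.707, -0.0, 0.0]
contact_force: [0.5, -0.4, 0.1]
opening: 0.994
finger_force: 0.0
```

Run:
```python
from plant import ctrl
import cv2
from h import *
c=ctrl.read_camera('side');cv2.imwrite('pics/side1.png',c['image'][:,:,::-1])
for p in([.439,-.152,.144],[.445,-.0745,.144],[.4388,-.1534,.1985]):print(w2pix(c,np.array(p)).round(1))
```

```text
[321.5 225.4]
[300.8 203.5]
[321.1 198.5]
```

View pics/side1.png

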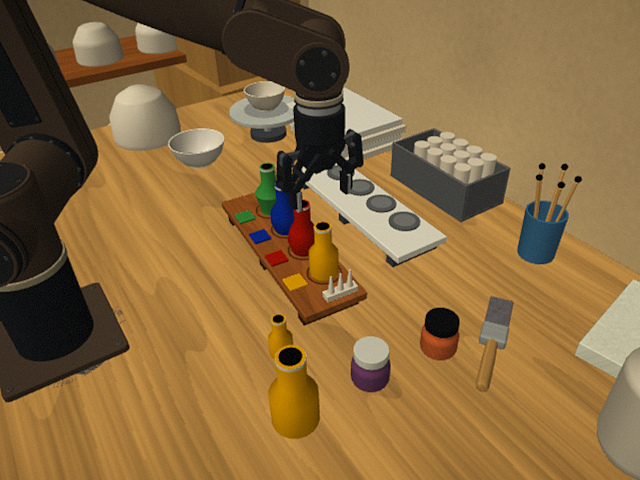

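The yellow rim in the side view is at (323,227), against a predicted (321.5,225.4). That is close enough, so I'll descend.

>>> {"method": "drive_tool", "body": {"moves": [[[0, 0, 0], [0, 0, 0.03], 0.085], [[0, 0, 0], [0, 0, 0.03], 0.085], [[0, 0, 0], [0, 0, 0.011], 0.085], [[0, 0, 0], [0, 0, 0], 0.06], [[0, 0, 0], [0, 0, 0], 0.04]]}}

```text
time: 3.28
eef_pos: [0.4395, -0.1542, 0.1287]
tcp_rot: [0.707, 0.707, 0.0, 0.001]
contact_force: [0.5, -0.8, -0.4]
opening: 0.602
finger_force: 0.0
```

>>> {"method": "drive_tool", "body": {"moves": [[[0, 0, 0], [0, 0, 0], 0.033], [[0, 0, 0], [0, 0, 0], 0.02], [[0, 0, 0], [0, 0, 0], 0.02], [[0, 0, 0], [0, 0, 0], 0.02], [[0, 0, 0], [0, 0, 0], 0.02]]}}

```text
time: 3.9
eef_pos: [0.4394, -0.1537, 0.1286]
tcp_rot: [0.707, 0.707, 0.0, 0.001]
contact_force: [-1.5, 0.0, 6.2]
opening: 0.341
finger_force: 39.6
```

>>> {"method": "drive_tool", "body": {"moves": [[[0, 0, 0], [0, 0, -0.01], 0.02], [[0, 0, 0], [0, 0, -0.03], 0.02], [[0, 0, 0], [0, 0, -0.045], 0.02], [[0, 0, 0], [0, 0, -0.045], 0.02], [[0, 0, 0], [0, 0, -0.02], 0.02]]}}

```text
time: 4.53
eef_pos: [0.4394, -0.1535, 0.2804]
tcp_rot: [0.707, 0.707, 0.001, 0.002]
contact_force: [-0.2, 0.0, -2.1]
opening: 0.341
finger_force: 39.7
```

>>> {"method": "drive_tool", "body": {"moves": [[[0, 0, 0], [0.015, 0.012, 0], 0.02], [[0, 0, 0], [0.03, 0.024, 0], 0.02], [[0, 0, 0], [0.035, 0.029, 0], 0.02], [[0, 0, 0], [0.035, 0.029, 0], 0.02], [[0, 0, 0], [0.035, 0.029, 0], 0.02]]}}

```text
time: 5.15
eef_pos: [0.5621, -0.0018, 0.2768]
tcp_rot: [0.707, 0.707, -0.0, -0.0]
contact_force: [0.4, -1.2, -1.0]
opening: 0.34
finger_force: 39.8
```

>>> {"method": "drive_tool", "body": {"moves": [[[0, 0, 0], [0.035, 0.029, 0], 0.02], [[0, 0, 0], [0.035, 0.029, 0], 0.02], [[0, 0, 0], [0.03, 0.024, 0], 0.02], [[0, 0, 0], [0.025, 0.019, 0], 0.02], [[0, 0, 0], [0, 0, 0], 0.02]]}}

```text
time: 5.78
eef_pos: [0.6628, 0.1236, 0.276]
tcp_rot: [0.706, 0.708, -0.001, -0.001]
contact_force: [-0.9, -0.2, -1.7]
opening: 0.336
finger_force: 39.9
```

>>> {"method": "drive_tool", "body": {"moves": [[[0, 0, 0], [0, 0, 0.03], 0.02], [[0, 0, 0], [0, 0, 0.03], 0.02], [[0, 0, 0], [0, 0, 0.03], 0.02], [[0, 0, 0], [0, 0, 0.02], 0.02], [[0, 0, 0], [0, 0, 0], 0.02]]}}

```text
time: 6.4
eef_pos: [0.6611, 0.1212, 0.1649]
tcp_rot: [0.707, 0.707, -0.002, -0.002]
contact_force: [0.4, -0.9, -2.0]
opening: 0.341
finger_force: 40.0
```

Run:
```python
from plant import ctrl
import cv2
from h import *
c=ctrl.read_camera('side');cv2.imwrite('pics/side2.png',cv2.resize(c['image'][100:300,250:510,::-1],None,fx=3,fy=3,interpolation=cv2.INTER_CUBIC))
print(ctrl.get_state()['eef_pos'],[((w2pix(c,np.array([.663,.1215,z]))-[250,100])*3).round() for z in (.045,)])
```

```text
[0.66234182 0.12137341 0.1669728 ] [array([269., 214.])]
```

View pics/side2.png

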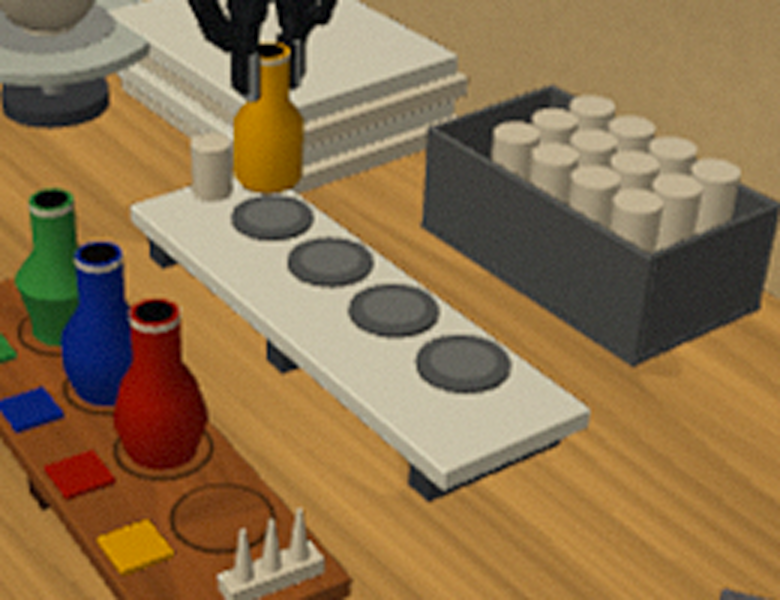

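The yellow vase hangs directly over the leftmost plate (foot about (270,180), plate (272,218)), so I'll lower it.

>>> {"method": "drive_tool", "body": {"moves": [[[0, 0, 0], [0, 0, 0.015], 0.02], [[0, 0, 0], [0, 0, 0.012], 0.02], [[0, 0, 0], [0, 0, 0.003], 0.02], [[0, 0, 0], [0, 0, 0.001], 0.02], [[0, 0, 0], [0, 0, 0], 0.02]]}}

```text
time: 7.08
eef_pos: [0.663, 0.1218, 0.1367]
tcp_rot: [0.707, 0.707, 0.0, 0.0]
contact_force: [0.1, 0.8, -1.1]
opening: 0.341
finger_force: 40.0
```

>>> {"method": "drive_tool", "body": {"moves": [[[0, 0, 0], [0, 0, 0.001], 0.02], [[0, 0, 0], [0, 0, 0], 0.02]]}}

```text
time: 7.32
eef_pos: [0.6628, 0.1218, 0.1356]
tcp_rot: [0.707, 0.707, 0.0, 0.0]
contact_force: [-0.2, 0.1, -2.0]
opening: 0.344
finger_force: 40.0
```

>>> {"method": "drive_tool", "body": {"moves": [[[0, 0, 0], [0, 0, 0.001], 0.02], [[0, 0, 0], [0, 0, 0.001], 0.02], [[0, 0, 0], [0, 0, 0], 0.02]]}}

```text
time: 7.7
eef_pos: [0.6628, 0.1218, 0.1338]
tcp_rot: [0.707, 0.707, 0.0, 0.0]
contact_force: [-1.4, 0.7, 0.5]
opening: 0.336
finger_force: 40.2
```

>>> {"method": "drive_tool", "body": {"moves": [[[0, 0, 0], [0, 0, 0.0005], 0.02], [[0, 0, 0], [0, 0, 0], 0.034], [[0, 0, 0], [0, 0, 0], 0.042], [[0, 0, 0], [0, 0, 0], 0.06], [[0, 0, 0], [0, 0, 0], 0.085]]}}

```text
time: 8.32
eef_pos: [0.6627, 0.1217, 0.1327]
tcp_rot: [0.707, 0.707, 0.0, -0.0]
contact_force: [0.9, 0.5, 0.3]
opening: 0.893
finger_force: 0.0
```

>>> {"method": "drive_tool", "body": {"moves": [[[0, 0, 0], [0, 0, 0], 0.085], [[0, 0, 0], [0, 0, -0.02], 0.085], [[0, 0, 0], [0, 0, -0.035], 0.085], [[0, 0, 0], [0, 0, -0.02], 0.085], [[0, 0, 0], [0, 0, 0], 0.085]]}}

```text
time: 8.95
eef_pos: [0.6642, 0.1218, 0.2114]
tcp_rot: [0.707, 0.707, 0.002, 0.002]
contact_force: [0.5, -1.2, 0.3]
opening: 0.992
finger_force: 0.0
```

>>> {"method": "drive_tool", "body": {"moves": [[[0, 0, 0], [-0.02, -0.02, 0], 0.085], [[0, 0, 0], [-0.035, -0.04, 0], 0.085], [[0, 0, 0], [-0.035, -0.04, 0], 0.085], [[0, 0, 0], [-0.035, -0.04, 0], 0.085], [[0, 0, 0], [-0.035, -0.04, 0], 0.085]]}}

```text
time: 9.57
eef_pos: [0.4806, -0.0389, 0.2064]
tcp_rot: [0.707, 0.707, -0.001, -0.001]
contact_force: [-0.6, -0.9, 1.4]
opening: 0.999
finger_force: 0.0
```

>>> {"method": "drive_tool", "body": {"moves": [[[0, 0, 0], [-0.026, -0.028, 0], 0.085], [[0, 0, 0], [-0.01, -0.01, 0], 0.085], [[0, 0, 0], [0, 0, 0], 0.085], [[0, 0, 0], [0, 0, 0], 0.085]]}}

```text
time: 10.07
eef_pos: [0.4454, -0.0738, 0.2077]
tcp_rot: [0.707, 0.707, 0.0, -0.0]
contact_force: [1.7, 0.1, -0.2]
opening: 0.997
finger_force: 0.0
```

Run:
```python
from plant import ctrl
import cv2
from h import *
c=ctrl.read_camera('top');cv2.imwrite('pics/top1.png',cv2.resize(c['image'][80:300,120:410,::-1],None,fx=2.7,fy=2.7,interpolation=cv2.INTER_CUBIC))
s=ctrl.get_state();print(s['eef_pos'],s['tcp_rot'].round(4),((w2pix(c,np.array([.663,.1215,.149]))-[120,80])*2.7).round(1))
```

```text
[ 0.44541744 -0.07367779  0.20774411] [ 7.067e-01  7.075e-01  1.000e-04 -1.000e-04] [139.6  59.1]
```

View pics/top1.png

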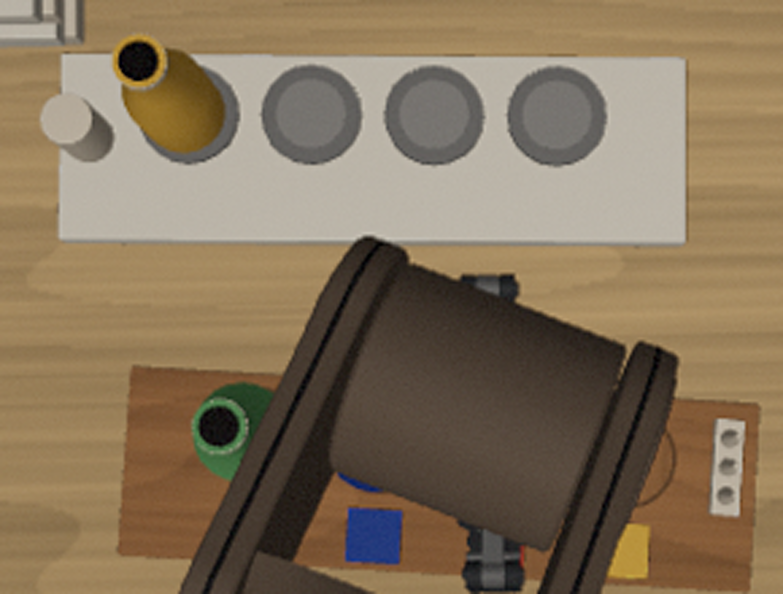

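Yellow is placed well: its rim is at (139,61) in the crop, against (139.6,59.1) for a centred vase, about 1 mm off. Next is red.

>>> {"method": "drive_tool", "body": {"moves": [[[0, 0, 0], [0, 0, 0.03], 0.085], [[0, 0, 0], [0, 0, 0.03], 0.085], [[0, 0, 0], [0, 0, 0.019], 0.085], [[0, 0, 0], [0, 0, 0], 0.06], [[0, 0, 0], [0, 0, 0], 0.04]]}}

```text
time: 10.75
eef_pos: [0.4456, -0.0741, 0.1296]
tcp_rot: [0.707, 0.707, 0.0, 0.001]
contact_force: [-0.4, -0.3, 0.2]
opening: 0.6
finger_force: 0.0
```

>>> {"method": "drive_tool", "body": {"moves": [[[0, 0, 0], [0, 0, 0], 0.033], [[0, 0, 0], [0, 0, 0], 0.02], [[0, 0, 0], [0, 0, 0], 0.02], [[0, 0, 0], [0, 0, 0], 0.02]]}}

```text
time: 11.25
eef_pos: [0.4455, -0.0745, 0.1301]
tcp_rot: [0.707, 0.707, 0.0, 0.001]
contact_force: [-1.7, 1.2, 5.5]
opening: 0.339
finger_force: 39.5
```

>>> {"method": "drive_tool", "body": {"moves": [[[0, 0, 0], [0, 0, -0.01], 0.02], [[0, 0, 0], [0, 0, -0.03], 0.02], [[0, 0, 0], [0, 0, -0.045], 0.02], [[0, 0, 0], [0, 0, -0.045], 0.02], [[0, 0, 0], [0, 0, -0.02], 0.02]]}}

```text
time: 11.88
eef_pos: [0.4453, -0.0745, 0.2818]
tcp_rot: [0.707, 0.707, 0.001, 0.002]
contact_force: [-0.1, -0.2, -2.8]
opening: 0.338
finger_force: 39.9
```

>>> {"method": "drive_tool", "body": {"moves": [[[0, 0, 0], [0.01, 0.018, 0], 0.02], [[0, 0, 0], [0.02, 0.036, 0], 0.02], [[0, 0, 0], [0.02, 0.038, 0], 0.02], [[0, 0, 0], [0.02, 0.038, 0], 0.02], [[0, 0, 0], [0.02, 0.038, 0], 0.02]]}}

```text
time: 12.5
eef_pos: [0.6134, 0.0165, 0.278]
tcp_rot: [0.707, 0.707, -0.001, -0.001]
contact_force: [-0.4, -1.0, -1.6]
opening: 0.343
finger_force: 40.1
```

>>> {"method": "drive_tool", "body": {"moves": [[[0, 0, 0], [0.018, 0.03, 0], 0.02], [[0, 0, 0], [0.01, 0.018, 0], 0.02], [[0, 0, 0], [0, 0, 0], 0.02], [[0, 0, 0], [0, 0, 0], 0.02]]}}

```text
time: 13.0
eef_pos: [0.6599, 0.0435, 0.2781]
tcp_rot: [0.707, 0.707, -0.001, -0.001]
contact_force: [-0.9, -0.5, -1.5]
opening: 0.339
finger_force: 40.1
```

>>> {"method": "drive_tool", "body": {"moves": [[[0, 0, 0], [0, 0, 0.03], 0.02], [[0, 0, 0], [0, 0, 0.04], 0.02], [[0, 0, 0], [0, 0, 0.04], 0.02], [[0, 0, 0], [0, 0, 0.02], 0.02], [[0, 0, 0], [0, 0, 0], 0.02]]}}

```text
time: 13.62
eef_pos: [0.6593, 0.0435, 0.1472]
tcp_rot: [0.707, 0.707, -0.001, -0.001]
contact_force: [-0.0, 0.1, -1.2]
opening: 0.334
finger_force: 40.1
```

>>> {"method": "drive_tool", "body": {"moves": [[[0, 0, 0], [0, 0.001, 0.006], 0.02], [[0, 0, 0], [0, 0, 0.003], 0.02], [[0, 0, 0], [0, 0, 0.002], 0.02], [[0, 0, 0], [0, 0, 0.001], 0.02], [[0, 0, 0], [0, 0, 0], 0.02]]}}

```text
time: 14.25
eef_pos: [0.6617, 0.0438, 0.1369]
tcp_rot: [0.707, 0.707, 0.0, 0.0]
contact_force: [0.6, 0.3, -2.4]
opening: 0.337
finger_force: 40.1
```

>>> {"method": "drive_tool", "body": {"moves": [[[0, 0, 0], [0, 0, 0.001], 0.02], [[0, 0, 0], [0, 0, 0.001], 0.02], [[0, 0, 0], [0, 0, 0.0005], 0.02], [[0, 0, 0], [0, 0, 0], 0.02]]}}

```text
time: 14.75
eef_pos: [0.6619, 0.0438, 0.1352]
tcp_rot: [0.707, 0.707, 0.0, 0.0]
contact_force: [-1.7, -0.1, 3.2]
opening: 0.344
finger_force: 40.7
```

>>> {"method": "drive_tool", "body": {"moves": [[[0, 0, 0], [0, 0, 0], 0.03], [[0, 0, 0], [0, 0, 0], 0.034], [[0, 0, 0], [0, 0, 0], 0.042], [[0, 0, 0], [0, 0, 0], 0.06], [[0, 0, 0], [0, 0, 0], 0.085]]}}

```text
time: 15.38
eef_pos: [0.6617, 0.0437, 0.1342]
tcp_rot: [0.707, 0.707, -0.0, -0.0]
contact_force: [-0.7, 0.1, 0.5]
opening: 0.89
finger_force: 0.0
```

>>> {"method": "drive_tool", "body": {"moves": [[[0, 0, 0], [0, 0, 0], 0.085], [[0, 0, 0], [0, 0, -0.02], 0.085], [[0, 0, 0], [0, 0, -0.035], 0.085], [[0, 0, 0], [0, 0, -0.02], 0.085], [[0, 0, 0], [0, 0, 0], 0.085]]}}

```text
time: 16.0
eef_pos: [0.6631, 0.0437, 0.2128]
tcp_rot: [0.707, 0.707, 0.002, 0.002]
contact_force: [0.2, 0.4, -0.3]
opening: 0.996
finger_force: 0.0
```

>>> {"method": "drive_tool", "body": {"moves": [[[0, 0, 0], [-0.004, -0.02, 0], 0.085], [[0, 0, 0], [-0.008, -0.045, 0], 0.085], [[0, 0, 0], [-0.009, -0.045, 0], 0.085], [[0, 0, 0], [-0.009, -0.045, 0], 0.085], [[0, 0, 0], [-0.008, -0.04, 0], 0.085]]}}

```text
time: 16.62
eef_pos: [0.4643, 0.0057, 0.2077]
tcp_rot: [0.707, 0.707, -0.001, -0.001]
contact_force: [-0.4, 0.5, -0.7]
opening: 0.993
finger_force: 0.0
```

>>> {"method": "drive_tool", "body": {"moves": [[[0, 0, 0], [-0.002, -0.0155, 0], 0.085], [[0, 0, 0], [0, 0, 0], 0.085], [[0, 0, 0], [0, 0, 0], 0.085]]}}

```text
time: 17.0
eef_pos: [0.4516, 0.0038, 0.209]
tcp_rot: [0.707, 0.707, -0.0, -0.0]
contact_force: [0.4, -0.4, -0.6]
opening: 0.998
finger_force: 0.0
```

>>> {"method": "drive_tool", "body": {"moves": [[[0, 0, 0], [0, 0, 0.03], 0.085], [[0, 0, 0], [0, 0, 0.03], 0.085], [[0, 0, 0], [0, 0, 0.02], 0.085], [[0, 0, 0], [0, 0, 0], 0.06], [[0, 0, 0], [0, 0, 0], 0.04]]}}

```text
time: 17.62
eef_pos: [0.4522, 0.0037, 0.13]
tcp_rot: [0.707, 0.707, 0.0, 0.0]
contact_force: [1.1, -0.3, 0.5]
opening: 0.601
finger_force: 0.0
```

>>> {"method": "drive_tool", "body": {"moves": [[[0, 0, 0], [0, 0, 0], 0.033], [[0, 0, 0], [0, 0, 0], 0.02], [[0, 0, 0], [0, 0, 0], 0.02], [[0, 0, 0], [0, 0, 0], 0.02]]}}

```text
time: 18.12
eef_pos: [0.4518, 0.0036, 0.1305]
tcp_rot: [0.707, 0.707, 0.0, 0.001]
contact_force: [-1.2, 0.2, 5.9]
opening: 0.341
finger_force: 39.4
```

Run:
```python
from plant import ctrl
import cv2
from h import *
c=ctrl.read_camera('side');cv2.imwrite('pics/side3.png',cv2.resize(c['image'][100:300,220:480,::-1],None,fx=3,fy=3,interpolation=cv2.INTER_CUBIC))
print([((w2pix(c,np.array(p))-[220,100])*3).round(1) for p in([.663,.1215,.149],[.6615,.0435,.149])])
```

```text
[array([358.3,  89.6]), array([419.8, 130.3])]
```

View pics/side3.png

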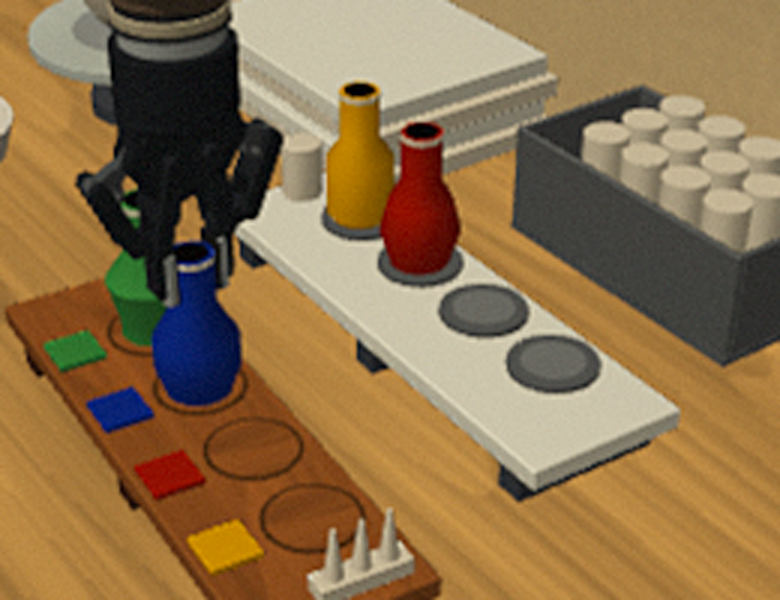

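Yellow's rim is at (360,91) and red's at (422,132), each within 1 pixel of the prediction. The jaws are on blue's neck, so I'll carry it.

>>> {"method": "drive_tool", "body": {"moves": [[[0, 0, 0], [0, 0, -0.01], 0.02], [[0, 0, 0], [0, 0, -0.03], 0.02], [[0, 0, 0], [0, 0, -0.045], 0.02], [[0, 0, 0], [0, 0, -0.045], 0.02], [[0, 0, 0], [0, 0, -0.02], 0.02]]}}

```text
time: 18.8
eef_pos: [0.452, 0.0036, 0.2824]
tcp_rot: [0.707, 0.707, 0.001, 0.002]
contact_force: [0.4, -0.0, -2.0]
opening: 0.339
finger_force: 40.1
```

>>> {"method": "drive_tool", "body": {"moves": [[[0, 0, 0], [-0.003, 0.018, 0], 0.02], [[0, 0, 0], [-0.006, 0.036, 0], 0.02], [[0, 0, 0], [-0.007, 0.038, 0], 0.02], [[0, 0, 0], [-0.007, 0.038, 0], 0.02], [[0, 0, 0], [-0.007, 0.038, 0], 0.02]]}}

```text
time: 19.42
eef_pos: [0.62, -0.0263, 0.2784]
tcp_rot: [0.707, 0.707, -0.0, -0.001]
contact_force: [0.8, 0.5, -1.4]
opening: 0.338
finger_force: 40.1
```

>>> {"method": "drive_tool", "body": {"moves": [[[0, 0, 0], [-0.005, 0.025, 0], 0.02], [[0, 0, 0], [-0.003, 0.015, 0], 0.02], [[0, 0, 0], [0, 0, 0], 0.02], [[0, 0, 0], [0, 0, 0], 0.02]]}}

```text
time: 19.92
eef_pos: [0.6584, -0.034, 0.2787]
tcp_rot: [0.707, 0.707, -0.0, -0.001]
contact_force: [0.3, -0.2, -2.4]
opening: 0.341
finger_force: 40.1
```

>>> {"method": "drive_tool", "body": {"moves": [[[0, 0, 0], [0, 0, 0.03], 0.02], [[0, 0, 0], [0, 0, 0.04], 0.02], [[0, 0, 0], [0, 0, 0.04], 0.02], [[0, 0, 0], [0, 0, 0.02], 0.02], [[0, 0, 0], [0, 0, 0], 0.02]]}}

```text
time: 20.55
eef_pos: [0.6579, -0.0339, 0.1478]
tcp_rot: [0.707, 0.707, -0.001, -0.002]
contact_force: [-0.2, 0.2, -1.5]
opening: 0.335
finger_force: 40.1
```

>>> {"method": "drive_tool", "body": {"moves": [[[0, 0, 0], [0, 0, 0.006], 0.02], [[0, 0, 0], [0, 0, 0.003], 0.02], [[0, 0, 0], [0, 0, 0.002], 0.02], [[0, 0, 0], [0, 0, 0.001], 0.02], [[0, 0, 0], [0, 0, 0], 0.02]]}}

```text
time: 21.18
eef_pos: [0.6592, -0.0342, 0.1374]
tcp_rot: [0.707, 0.707, 0.0, 0.0]
contact_force: [0.2, -0.7, -2.5]
opening: 0.337
finger_force: 40.1
```

>>> {"method": "drive_tool", "body": {"moves": [[[0, 0, 0], [0, 0, 0.001], 0.02], [[0, 0, 0], [0, 0, 0.001], 0.02], [[0, 0, 0], [0, 0, 0.0005], 0.02], [[0, 0, 0], [0, 0, 0], 0.02]]}}

```text
time: 21.68
eef_pos: [0.6593, -0.0343, 0.1357]
tcp_rot: [0.707, 0.707, 0.0, 0.0]
contact_force: [-2.3, 0.2, 1.9]
opening: 0.341
finger_force: 40.8
```

>>> {"method": "drive_tool", "body": {"moves": [[[0, 0, 0], [0, 0, 0], 0.03], [[0, 0, 0], [0, 0, 0], 0.034], [[0, 0, 0], [0, 0, 0], 0.042], [[0, 0, 0], [0, 0, 0], 0.06], [[0, 0, 0], [0, 0, 0], 0.085]]}}

```text
time: 22.3
eef_pos: [0.6592, -0.0343, 0.1347]
tcp_rot: [0.707, 0.707, 0.0, 0.0]
contact_force: [-0.2, -0.8, -0.7]
opening: 0.891
finger_force: 0.0
```

>>> {"method": "drive_tool", "body": {"moves": [[[0, 0, 0], [0, 0, 0], 0.085], [[0, 0, 0], [0, 0, -0.02], 0.085], [[0, 0, 0], [0, 0, -0.035], 0.085], [[0, 0, 0], [0, 0, -0.02], 0.085], [[0, 0, 0], [0, 0, 0], 0.085]]}}

```text
time: 22.92
eef_pos: [0.6606, -0.0345, 0.2133]
tcp_rot: [0.707, 0.707, 0.002, 0.002]
contact_force: [0.2, -0.6, -0.9]
opening: 0.997
finger_force: 0.0
```

>>> {"method": "drive_tool", "body": {"moves": [[[0, 0, 0], [0.01, -0.018, 0], 0.085], [[0, 0, 0], [0.025, -0.043, 0], 0.085], [[0, 0, 0], [0.025, -0.043, 0], 0.085], [[0, 0, 0], [0.025, -0.043, 0], 0.085], [[0, 0, 0], [0.022, -0.04, 0], 0.085]]}}

```text
time: 23.55
eef_pos: [0.4698, 0.0735, 0.2082]
tcp_rot: [0.707, 0.707, -0.001, -0.001]
contact_force: [-0.5, 0.3, -0.4]
opening: 0.999
finger_force: 0.0
```

>>> {"method": "drive_tool", "body": {"moves": [[[0, 0, 0], [0.008, -0.0145, 0], 0.085], [[0, 0, 0], [0, 0, 0], 0.085], [[0, 0, 0], [0, 0, 0], 0.085]]}}

```text
time: 23.92
eef_pos: [0.4588, 0.0802, 0.21]
tcp_rot: [0.707, 0.707, 0.0, 0.0]
contact_force: [-0.3, -0.1, -0.3]
opening: 0.993
finger_force: 0.0
```

>>> {"method": "drive_tool", "body": {"moves": [[[0, 0, 0], [0, -0.001, 0.03], 0.085], [[0, 0, 0], [0, 0, 0.03], 0.085], [[0, 0, 0], [0, 0, 0.02], 0.085], [[0, 0, 0], [0, 0, 0], 0.06], [[0, 0, 0], [0, 0, 0], 0.04]]}}

```text
time: 24.55
eef_pos: [0.458, 0.0803, 0.1306]
tcp_rot: [0.707, 0.707, 0.0, 0.001]
contact_force: [0.3, 0.8, -0.2]
opening: 0.599
finger_force: 0.0
```

>>> {"method": "drive_tool", "body": {"moves": [[[0, 0, 0], [0, 0, 0], 0.033], [[0, 0, 0], [0, 0, 0], 0.02], [[0, 0, 0], [0, 0, 0], 0.02], [[0, 0, 0], [0, 0, 0], 0.02]]}}

```text
time: 25.05
eef_pos: [0.458, 0.0807, 0.1312]
tcp_rot: [0.707, 0.707, 0.001, 0.001]
contact_force: [1.8, -0.7, 5.9]
opening: 0.34
finger_force: 39.7
```

>>> {"method": "drive_tool", "body": {"moves": [[[0, 0, 0], [0, 0, -0.01], 0.02], [[0, 0, 0], [0, 0, -0.03], 0.02], [[0, 0, 0], [0, 0, -0.045], 0.02], [[0, 0, 0], [0, 0, -0.045], 0.02], [[0, 0, 0], [0, 0, -0.02], 0.02]]}}

```text
time: 25.68
eef_pos: [0.4566, 0.0809, 0.282]
tcp_rot: [0.707, 0.707, 0.001, 0.0]
contact_force: [-0.2, 0.3, -2.9]
opening: 0.335
finger_force: 40.1
```

>>> {"method": "drive_tool", "body": {"moves": [[[0, 0, 0], [-0.015, 0.016, 0], 0.02], [[0, 0, 0], [-0.03, 0.031, 0], 0.02], [[0, 0, 0], [-0.034, 0.035, 0], 0.02], [[0, 0, 0], [-0.034, 0.035, 0], 0.02], [[0, 0, 0], [-0.034, 0.035, 0], 0.02]]}}

```text
time: 26.3
eef_pos: [0.6089, -0.0682, 0.2763]
tcp_rot: [0.707, 0.707, -0.001, -0.002]
contact_force: [-0.5, 0.8, -2.4]
opening: 0.337
finger_force: 40.0
```

>>> {"method": "drive_tool", "body": {"moves": [[[0, 0, 0], [-0.03, 0.032, 0], 0.02], [[0, 0, 0], [-0.015, 0.016, 0], 0.02], [[0, 0, 0], [0, 0, 0], 0.02], [[0, 0, 0], [0, 0, 0], 0.02]]}}

```text
time: 26.8
eef_pos: [0.6557, -0.1112, 0.2775]
tcp_rot: [0.707, 0.707, -0.001, -0.002]
contact_force: [-0.5, 0.2, -2.9]
opening: 0.336
finger_force: 40.3
```

>>> {"method": "drive_tool", "body": {"moves": [[[0, 0, 0], [0, 0, 0.03], 0.02], [[0, 0, 0], [0, 0, 0.04], 0.02], [[0, 0, 0], [0, 0, 0.04], 0.02], [[0, 0, 0], [0, 0, 0.02], 0.02], [[0, 0, 0], [0, 0, 0], 0.02]]}}

```text
time: 27.42
eef_pos: [0.6554, -0.1104, 0.1479]
tcp_rot: [0.707, 0.707, -0.001, -0.002]
contact_force: [0.6, -0.7, -2.5]
opening: 0.338
finger_force: 40.1
```

>>> {"method": "drive_tool", "body": {"moves": [[[0, 0, 0], [-0.001, 0.001, 0.006], 0.02], [[0, 0, 0], [0, 0, 0.003], 0.02], [[0, 0, 0], [0, 0, 0.002], 0.02], [[0, 0, 0], [0, 0, 0], 0.02], [[0, 0, 0], [0, 0, 0], 0.02]]}}

```text
time: 28.05
eef_pos: [0.6578, -0.1123, 0.1391]
tcp_rot: [0.707, 0.707, 0.0, 0.0]
contact_force: [0.3, -0.4, -2.1]
opening: 0.336
finger_force: 40.2
```

>>> {"method": "drive_tool", "body": {"moves": [[[0, 0, 0], [0, 0, 0.001], 0.02], [[0, 0, 0], [0, 0, 0.001], 0.02], [[0, 0, 0], [0, 0, 0.0005], 0.02], [[0, 0, 0], [0, 0, 0], 0.02]]}}

```text
time: 28.55
eef_pos: [0.6577, -0.1122, 0.1363]
tcp_rot: [0.707, 0.707, 0.0, -0.0]
contact_force: [0.1, -1.1, -3.5]
opening: 0.335
finger_force: 40.4
```

>>> {"method": "drive_tool", "body": {"moves": [[[0, 0, 0], [0, 0, 0.0005], 0.02], [[0, 0, 0], [0, 0, 0.0005], 0.02], [[0, 0, 0], [0, 0, 0], 0.02]]}}

```text
time: 28.92
eef_pos: [0.6579, -0.1123, 0.1362]
tcp_rot: [0.707, 0.707, 0.0, 0.0]
contact_force: [-1.7, 0.4, 2.3]
opening: 0.337
finger_force: 40.7
```

Green has touched down. I'll release it, rise and move clear.

>>> {"method": "drive_tool", "body": {"moves": [[[0, 0, 0], [0, 0, 0], 0.03], [[0, 0, 0], [0, 0, 0], 0.034], [[0, 0, 0], [0, 0, 0], 0.042], [[0, 0, 0], [0, 0, 0], 0.06], [[0, 0, 0], [0, 0, 0], 0.085]]}}

```text
time: 29.55
eef_pos: [0.6577, -0.1123, 0.1353]
tcp_rot: [0.707, 0.707, -0.0, 0.0]
contact_force: [-0.1, -0.3, 0.8]
opening: 0.891
finger_force: 0.0
```

>>> {"method": "drive_tool", "body": {"moves": [[[0, 0, 0], [0, 0, 0], 0.085], [[0, 0, 0], [0, 0, -0.02], 0.085], [[0, 0, 0], [0, 0, -0.04], 0.085], [[0, 0, 0], [0, 0, -0.05], 0.085], [[0, 0, 0], [0, 0, -0.05], 0.085]]}}

```text
time: 30.18
eef_pos: [0.6577, -0.1122, 0.2987]
tcp_rot: [0.707, 0.707, 0.0, 0.001]
contact_force: [0.0, -1.1, 0.8]
opening: 0.994
finger_force: 0.0
```

>>> {"method": "drive_tool", "body": {"moves": [[[0, 0, 0], [-0.02, -0.03, 0], 0.085], [[0, 0, 0], [-0.04, -0.04, 0], 0.085], [[0, 0, 0], [-0.04, -0.04, 0], 0.085], [[0, 0, 0], [-0.04, -0.04, 0], 0.085], [[0, 0, 0], [-0.04, -0.02, 0], 0.085]]}}

```text
time: 30.8
eef_pos: [0.4862, -0.2933, 0.2975]
tcp_rot: [0.707, 0.707, 0.0, 0.001]
contact_force: [0.9, 0.1, 0.1]
opening: 0.997
finger_force: 0.0
```

>>> {"method": "drive_tool", "body": {"moves": [[[0, 0, 0], [0, 0, 0], 0.085], [[0, 0, 0], [0, 0, 0], 0.085], [[0, 0, 0], [0, 0, 0], 0.085]]}}

```text
time: 31.18
eef_pos: [0.4883, -0.2913, 0.2959]
tcp_rot: [0.707, 0.708, 0.0, 0.0]
contact_force: [0.0, 1.0, 0.3]
opening: 0.994
finger_force: 0.0
```

Run:
```python
from plant import ctrl
import cv2
from h import *
c=ctrl.read_camera('top');cv2.imwrite('pics/top2.png',cv2.resize(c['image'][80:300,120:410,::-1],None,fx=2.7,fy=2.7,interpolation=cv2.INTER_CUBIC))
print([((w2pix(c,np.array([*p,.149]))-[120,80]+.5)*2.7-.5).round(1).tolist() for p in([.663,.1215],[.6615,.0435],[.66,-.034],[.658,-.112])] if 0 else [(((w2pix(c,np.array([*p,.149]))-[120,80])+.5)*2.7-.5).round(1).tolist() for p in([.663,.1215],[.6615,.0435],[.66,-.034],[.658,-.112])])
```

```text
[[140.5, 59.9], [281.2, 60.3], [420.8, 60.6], [561.0, 61.9]]
```

View pics/top2.png

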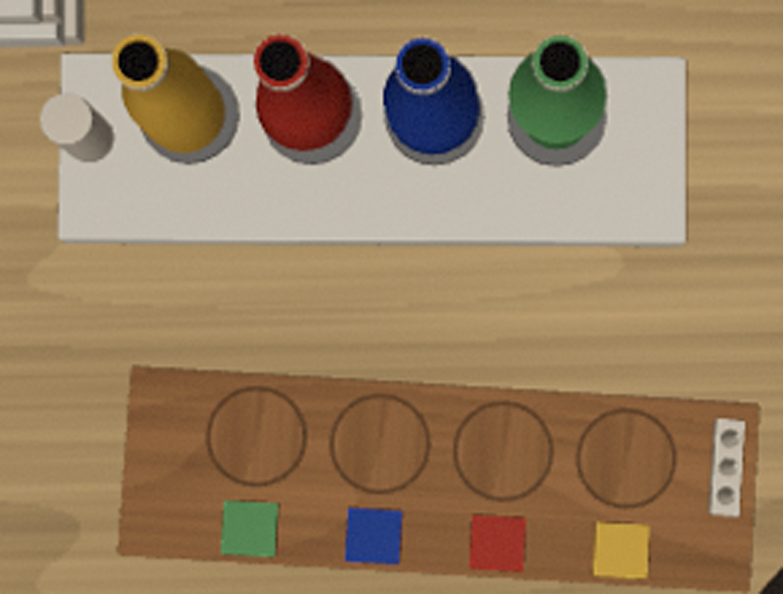

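All four vases stand in reversed order: yellow, red, blue, green. Their rims are at (139,61), (281,61), (423,65) and (559,62), at most about 3 mm from centred. The arm is clear, so I'll hand the job in.

```bash
python3 -c "
from plant import ctrl
print(ctrl.sign_off())"
```

```text
the job is handed in; nothing more can be done
None
```

The job is handed in: all four vases stand upright and let go on the kiln shelf in reversed order (yellow, red, blue, green from the left), each about 3 mm or less from its plate's centre in the last picture, after about 31 s of robot time; the hand-in returned no verdict.

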